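# Change the empty spool on the beading thread stand

### The job

Change the thread spool on the wooden stand: lift the bare white empty spool off its spindle and put it into the white bin, then mount the full teal spool on the spindle this frees, lowering it until it sits flat on the stand's base before you let go. Leave the coral spool on its own spindle, and leave the bowl, the glue bottle and the small black bottle where they stand.

Things in the scene. Friction and masses are not known exactly. Their poses are not given: they have to be found in the camera images.
- stand: Fixed wooden thread stand: a dark board 90 (x) by 210 (y) by 16 mm high, with two identical upright steel spindles on its y axis, at y = -60 and +60 mm. Origin at the centre of its underside, z up.
- spindle_left (a point): Foot of the spindle at the stand's +y end, on the spindle's axis, level with the top of the board (16 mm above the table). The spindle is a 9 mm round rod standing 62 mm above this point; its last 10 mm tapers to a 3 mm tip.
- spindle_right (a point): Foot of the spindle at the stand's -y end; otherwise as spindle_left. The empty spool may start on either spindle, the coral spool is on the other.
- empty_spool: Bare white plastic spool, about 30 g, standing on one of the spindles with its lower flange on the board: 50 mm high, a flange of 48 mm diameter and 5 mm thickness at each end, between them a thin 22 mm core; a 13 mm bore runs right through. Origin at the centre of its lower face, z along its axis.
- empty_spool_center (a point): Centre of the empty spool, on its axis, 25 mm from either end.
- full_spool: Full teal spool, about 80 g, standing upright on the table: 50 mm high and 48 mm in diameter, light teal flanges 5 mm thick and firm darker teal winding flush with them, so its whole side is one straight cylinder; a 13 mm bore runs right through. Origin at the centre of its lower face, z along its axis.
- coral_spool: Half-used coral spool on the other spindle: 50 mm high, coral flanges of 48 mm diameter, darker winding 36 mm in diameter. It stays there. Origin at the centre of its lower face.
- bin: Fixed white open box, 180 (x) by 160 (y) by 60 mm high, walls and floor 5 mm thick, open on top and empty. It starts left or right of the stand, on the side without the full spool. Origin at the centre of its underside.
- bowl: Loose white ceramic bowl, 100 mm in diameter, 35 mm high, on the table between the robot and the stand. Origin at the centre of its underside.
- glue: Loose white glue bottle with a green pointed cap, 42 mm in diameter, 143 mm high, standing beyond the stand on the left. Origin at the centre of its underside.
- polish: Loose square black bottle, 32 mm wide, with a brass cap, 90 mm high in all, standing beyond the stand on the right. Origin at the centre of its underside.
Not all that is in view belongs to the job. Of the things that look like the bin, take the one that is farthest to the robot's right at the start. There is more than one size of the full_spool; the one meant has the size given above.

How it is judged:
On the way, in this order (a step that is already met when the one before it is completed fails the run):
1. the empty spool is in the bin (x of empty_spool_center in the frame of bin between -0.088 and 0.088 m and y of empty_spool_center in the frame of bin between -0.078 and 0.078 m and z of empty_spool_center in the frame of bin below 0.05 m), for 0.2 s.
2. the full spool is down on the stand around the freed spindle, still held by the fingers (((horizontal distance between full_spool and spindle_left below 0.005 m and z of full_spool in the frame of spindle_left below 0.006 m) or (horizontal distance between full_spool and spindle_right below 0.005 m and z of full_spool in the frame of spindle_right below 0.006 m)) and angle between full_spool's own z axis and vertical below 0.1 rad and contact force between the fingers and full_spool above 0.3 N), for 0.1 s.
At the end, for the whole second after the job is handed in: The full teal spool stands upright on the freed spindle, its lower face within 3 mm of the board and its axis within 5 mm of the spindle's; the empty spool lies or stands inside the bin (its centre within the walls and below 50 mm); the coral spool is still on its own spindle; all at rest (all of step 1 and ((horizontal distance between full_spool and spindle_left below 0.005 m and z of full_spool in the frame of spindle_left below 0.003 m) or (horizontal distance between full_spool and spindle_right below 0.005 m and z of full_spool in the frame of spindle_right below 0.003 m)) and angle between full_spool's own z axis and vertical below 0.1 rad and linear speed of each of full_spool, empty_spool below 0.03 m/s and not (distance of coral_spool from where it was at the start of the episode above 0.012 m)); the robot touches nothing.
It fails at once if the coral spool was moved on or off its spindle (more than 12 mm) (distance of coral_spool from where it was at the start of the episode above 0.012 m).
It fails at once if the bowl, the glue bottle or the black bottle was shoved (over 30 mm) or knocked over (distance of any of bowl, glue, polish from where it was at the start of the episode above 0.03 m or angle between any of bowl, glue, polish's own z axis and vertical above 0.5 rad).
It also fails if it takes over 51 s, if anything falls off the work surface, if the arm or the gripper's body presses on something with over 40 N, if the wrist force passes 120 N, or if a joint passes its speed limit or range.

### The arm

A 6-joint arm with a two-finger parallel gripper is mounted at the origin on the work surface. World frame = base frame: x ahead of the robot, y to its left, z up, the work surface at z = 0. Lengths are in m, angles in rad, forces in N, time in s.
With the tool pointing down it reaches from about 0.3 to 0.875 m from the base axis. Payload 6.4 kg.
Tool frame: the origin (TCP) lies between the finger pads; the fingertips stand 19 mm ahead of it and the grasp point (between the pads) is the TCP (ctrl.tips_ahead is the z of the fingertips in the tool frame, in m); z points along the fingers, y is the line along which they close (so a half turn about z gives the same grasp; the last joint's range is limited). The gripper opens to 85 mm and grips with 20 to 120 N. Pads are 22 mm wide; open, the fingers measure 114 mm over their backs; the gripper's body (76 mm by 85 mm) begins 54 mm behind the grasp point. The pads swing forward as they close: fully open they stand 13 mm farther back than shut.
Start: joints at [-1.408, 0.181, 1.607, -0, 1.354, -0.206], TCP at [0.207, -0.536, 0.25] pointing down, gripper open.
Joint ranges: [-2.99, 2.99], [-0.89, 2.07], [0.3, 2.58], [-1.14, 4.28], [0, 2.63], [-3.12, 3.12]. Speed limits (rad/s): [2.57, 2.57, 3.01, 3.14, 3.14, 3.14].

### API

Orientations are given as a unit quaternion [w, x, y, z].
In Python, from bench import readout, vision, ctrl gives the robot as it stands.
- The arm moves only by the tool play_rows, never from a script. Its arguments are lists of equal length, an entry for each row: "xyz": the shift along the tool's x, y, z in mm, a list of three; "rot": the turn, a rotation vector about the tool's x, y, z in rad, a list of three; "grip": the opening, from 0 (shut) to 1 (fully open). In form: {"xyz": [[x, y, z], ...], "rot": [[rx, ry, rz], ...], "grip": [grip, ...]}. A call has exactly 10 rows; each row is the pose to reach, as a shift and turn from the pose commanded when the call began, along the tool's axes at that moment; what a row does not reach only later rows make up. A row lasts 1/8 s, in which the tool goes at most 62.5 mm and 10.7 degrees, less where a joint would pass 70% of its speed; a pose out of reach is approached as far as the arm can. A call with a gripper value outside its range is refused whole. The fingers move at their own pace and stop on an object; the grip force is fixed at half the most. Time passes only in rows, so rows that repeat a pose let the fingers close, or fill a call up. It gives the time, the measured TCP pose, the force, the opening and the grip force at its end, in the units of the state.
- readout.get_obs(): the state, without advancing time (a new reading comes with each control period).
- vision.camera(name): name is "scene" or "top" or "wrist"; returns a dict with "color" (400x640x3 uint8, red, green, blue), "depth" (400x640 float32, m along the optical axis (not along the pixel's ray), 0 where there is no reading), "camera_matrix" (3x3 intrinsics, pixels), "extrinsics" (4x4, takes a point from camera to world coordinates); the wrist camera has in their place "hand_eye" (4x4, takes a point from camera to tool coordinates, whose origin is the TCP and whose axes are the flange's). Camera axes: x right, y down, z forward; pixel columns grow to the right and rows downward; lengths in m; the calibration is good to about 2 mm. The wrist camera is an equidistant fisheye: a pixel r from the principal point sees the ray r / f radians off the axis. A picture is of the moment at which its call begins: read the wrist's pose just before it.
- ctrl.hand_in(): hands the job in; it is judged then, once.
The state is a dict: "time_s": time; "q": joint angles; "dq": joint speeds; "joint_efforts": joint torques, N m; "eef_pos": TCP position; "eef_rot": TCP orientation; "wrist_force": force on the tool from outside, world axes, zero at the start; "torque": the same for the moment, N m; "opening": opening from 0.0 (shut) to 1.0 (fully open); "grasp_force": force on a finger pad.
Only numpy, scipy, OpenCV 4.12 (cv2) and the standard library are available. Lean on these libraries where they do the work, as an engineer would, in place of code of your own. Each camera call takes 0.05 s, during which the arm holds its last target. There are 200 camera calls.

## Working session

There is one attempt and no reset: what is moved stays moved. The work goes in short steps, Python scripts to look and compute and a tool call to move; the robot and the scene stay as the last step left them, time stands still between calls to the robot, and variables do not carry over. Pictures are saved under pics/ and viewed, at most 10 in all, crops included, and the job is handed in when it is done.

Besides the shell and the picture viewer there is one more tool, called after "Request:" in YAML: its name, and indented under it one key for each argument. play_rows: Moves the arm, as the interface text tells. Its arguments: {"type":"object","properties":{"xyz":{"type":"array","items":{"type":"array","items":{"type":"number"}}},"rot":{"type":"array","items":{"type":"array","items":{"type":"number"}}},"grip":{"type":"array","items":{"type":"number"}}},"required":["xyz","rot","grip"]}

```bash
mkdir -p pics
cat > h.py <<'E'
import numpy as np, cv2
from bench import readout, vision, ctrl
def snap(n,f):
    o=readout.get_obs(); c=vision.camera(n); cv2.imwrite(f'pics/{f}.png',c['color'][:,:,::-1]); np.savez(f'pics/{f}.npz',pos=o['eef_pos'],rot=o['eef_rot'],**c); return c
def world(c,u,v,d=None):
    K=c['camera_matrix']; d=c['depth'][int(v),int(u)] if d is None else d
    p=np.array([(u-K[0,2])/K[0,0]*d,(v-K[1,2])/K[1,1]*d,d,1]); return (c['extrinsics']@p)[:3]
E
python3 - <<'E'
from h import *
for n in('scene','top'): snap(n,n)
o=readout.get_obs(); print(o['time_s'],o['eef_pos'],o['eef_rot'],o['opening'])
E
```

```text
0.1 [ 0.20719288 -0.53587077  0.24947952] [-7.95225349e-04  9.83050163e-01  1.83335059e-01  7.37446985e-06] 0.9960442803773187
```

View pics/top.png

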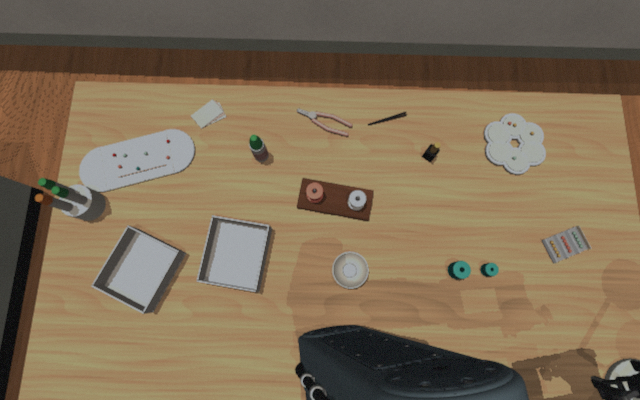

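View pics/scene.png

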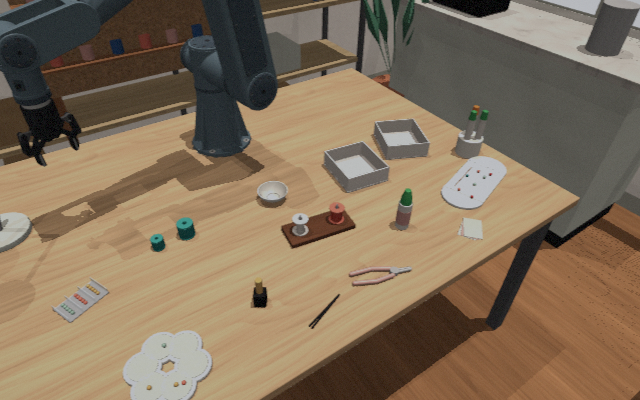

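The top view shows bin candidates at (235,254) and (140,268); the right-hand one is (235,254). Teal spool candidates are at (460,270), large, and (490,270), small. The empty white spool is at (357,200) and the coral one at (315,192). The bowl is at (350,270), the glue at (258,148) and the polish at (431,153).

Run:
```python
from h import *
c=dict(np.load('pics/top.npz'))
im=c['color'][:,:,::-1]
K=c['camera_matrix'];E=c['extrinsics'];print(K[0,0],E[:3,3].round(3))
def cloud():
    v,u=np.mgrid[0:400,0:640];d=c['depth']
    P=np.stack([(u-K[0,2])/K[0,0]*d,(v-K[1,2])/K[1,1]*d,d],-1)
    return P@E[:3,:3].T+E[:3,3]
W=cloud()
def top(n,u,v,r,zlo,zhi):
    p=W[v-r:v+r+1,u-r:u+r+1].reshape(-1,3);p=p[(p[:,2]>zlo)&(p[:,2]<zhi)]
    a,b=p[:,:2].min(0),p[:,:2].max(0)
    print(n,len(p),'mid',((a+b)/2).round(4),'size',(b-a).round(3),'mean',p.mean(0).round(4))
top('big',460,270,13,.04,.07);top('small',490,270,11,.02,.07)
top('empty',357,200,14,.055,.075);top('coral',315,192,14,.055,.075)
top('bin',235,254,40,.05,.07);top('bin2',140,268,48,.05,.07);top('bowl',350,270,22,.025,.05);top('glue',258,148,18,.03,.2);top('polish',431,153,14,.03,.12)
m=(W[...,2]>.01)&(W[...,2]<.022);m[:175]=0;m[225:]=0;m[:,:290]=0;m[:,380:]=0
q=np.argwhere(m);p=W[m]
r=cv2.minAreaRect((p[:,:2]*1000).astype(np.float32));print('stand',r)
a=cv2.resize(im[175:225,290:380],None,fx=6,fy=6,interpolation=2);b=cv2.resize(im[245:295,435:515],None,fx=6,fy=6,interpolation=2)
a=a[:,:480];
cv2.imwrite('pics/crop.png',np.vstack([cv2.resize(im[175:225,290:380],(540,300),interpolation=2),cv2.resize(im[245:295,430:520],(540,300),interpolation=2)]))
```

```text
379.36243606438245 [0.362 0.069 1.074]
big 252 mid [ 0.4187 -0.3049] size [0.045 0.047] mean [ 0.4179 -0.3045  0.0483]
small 171 mid [ 0.4218 -0.3914] size [0.036 0.035] mean [ 0.4212 -0.3897  0.034 ]
empty 224 mid [ 0.6014 -0.0244] size [0.045 0.047] mean [ 0.6019 -0.0245  0.065 ]
coral 225 mid [0.6208 0.0938] size [0.046 0.047] mean [0.6209 0.0938 0.0651]
bin 579 mid [0.4462 0.3043] size [0.199 0.181] mean [0.4461 0.3064 0.0581]
bin2 718 mid [0.4    0.5589] size [0.226 0.217] mean [0.3939 0.5638 0.0578]
bowl 313 mid [ 0.4111 -0.0092] size [0.097 0.095] mean [ 0.4106 -0.0113  0.0317]
glue 322 mid [0.7381 0.2554] size [0.039 0.042] mean [0.7312 0.251  0.0952]
polish 163 mid [ 0.7546 -0.2412] size [0.041 0.04 ] mean [ 0.7503 -0.2385  0.057 ]
stand ((611.8566284179688, 34.67491912841797), (210.0673065185547, 90.68218994140625), 80.98334503173828)
```

View pics/crop.png

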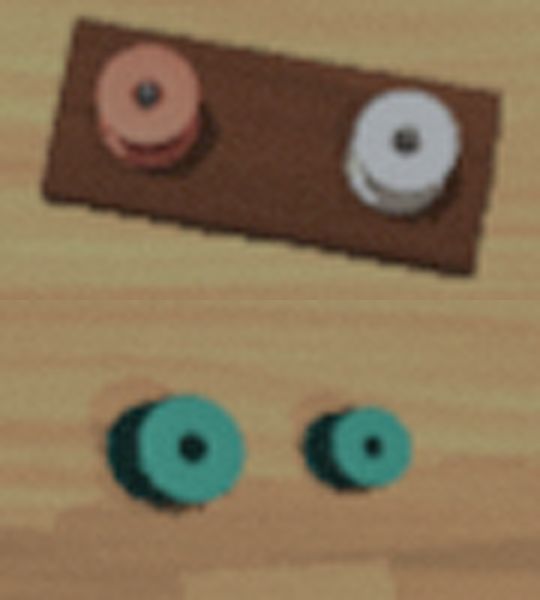

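The close crop confirms the choice: the large teal spool measures 45–47 mm across and the decoy 35 mm. The coral spool is at the left end of the stand and the empty one at the right end.

```bash
cat >> h.py <<'E'
from scipy.spatial.transform import Rotation as R
def go(x,y,z,yaw,p=None,q=None):
    "yaw = angle of tool y in world; prints shift mm & rotvec in tool axes"
    o=readout.get_obs(); p=o['eef_pos'] if p is None else p; q=o['eef_rot'] if q is None else q
    r0=R.from_quat(np.roll(q,-1)); yv=np.array([np.cos(yaw),np.sin(yaw),0]);zv=np.array([0,0,-1.]);xv=np.cross(yv,zv)
    r1=R.from_matrix(np.c_[xv,yv,zv])
    print('shift',(r0.inv().apply(np.array([x,y,z])-p)*1000).round(1),'rot',(r0.inv()*r1).as_rotvec().round(3))
E
python3 - <<'E'
from h import *
go(.602,-.0245,.16,-.157)
E
```

```text
shift [ 552.6 -334.5   90.2] rot [-1.000e-03 -1.000e-03 -1.045e+00]
```

Request:
play_rows:
  xyz:
    - [55,-33,9]
    - [110,-67,18]
    - [166,-100,27]
    - [221,-134,36]
    - [276,-167,45]
    - [332,-200,54]
    - [387,-234,63]
    - [442,-267,72]
    - [497,-301,81]
    - [552,-334,90]
  rot:
    - [0,0,-0.105]
    - [0,0,-0.21]
    - [0,0,-0.315]
    - [0,0,-0.42]
    - [0,0,-0.525]
    - [0,0,-0.63]
    - [0,0,-0.735]
    - [0,0,-0.84]
    - [0,0,-0.945]
    - [0,0,-1.045]
  grip: [1,1,1,1,1,1,1,1,1,1]

```text
time_s: 1.35
eef_pos: [0.5866, -0.0446, 0.1634]
eef_rot: [-0.0, 0.759, 0.651, -0.0]
wrist_force: [1.2, -1.1, 0.3]
opening: 1.0
grasp_force: 0.0
```

Run:
```python
from h import *
for i in range(4): c=snap('wrist','w1')
o=readout.get_obs();print(o['eef_pos'],o['dq'].round(3));print(c['camera_matrix'],c['hand_eye'].round(3))
go(.602,-.0245,.058,-.157)
```

```text
[ 0.58548551 -0.04523663  0.16295648] [-0.046 -0.027  0.017 -0.005  0.002 -0.002]
[[309.70691629   0.         320.40889553]
 [  0.         309.70691629 197.51238259]
 [  0.           0.           1.        ]] [[-0.    -0.947 -0.321  0.083]
 [ 1.    -0.001  0.001  0.   ]
 [-0.001 -0.321  0.947 -0.124]
 [ 0.     0.     0.     1.   ]]
shift [ 23.   13.3 104.9] rot [-0.002  0.     0.002]
```

View pics/w1.png

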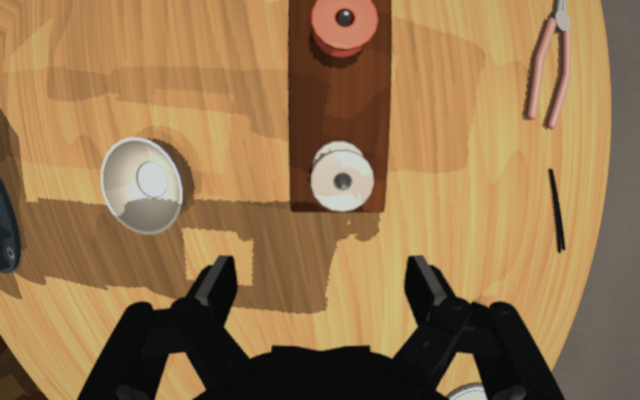

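The wrist view shows the empty spool's top at (342,180) and the coral spool's at (344,18), with the gripper short of the spool as the pose says.

```bash
cat >> h.py <<'E'
def wray(c,u,v,z):
    "wrist pixel to world at height z"
    K=c['camera_matrix'];a=np.array([u-K[0,2],v-K[1,2]]);r=np.hypot(*a);t=r/K[0,0]
    d=np.r_[a/r*np.sin(t),np.cos(t)];H=c['hand_eye'];Q=R.from_quat(np.roll(c['rot'],-1))
    d=Q.apply(H[:3,:3]@d);o=Q.apply(H[:3,3])+c['pos'];return o+d*(z-o[2])/d[2]
E
python3 - <<'E'
from h import *
c=dict(np.load('pics/w1.npz'))
print(wray(c,342,180,.066),wray(c,344,18,.066))
E
```

```text
[ 0.60525179 -0.02469503  0.066     ] [0.6236902  0.09220423 0.066     ]
```

Request:
play_rows:
  xyz:
    - [12,8,10]
    - [23,15,30]
    - [23,15,60]
    - [23,15,85]
    - [23,15,100]
    - [23,15,105]
    - [23,15,105]
    - [23,15,105]
    - [23,15,105]
    - [23,15,105]
  rot:
    - [0,0,0]
    - [0,0,0]
    - [0,0,0]
    - [0,0,0]
    - [0,0,0]
    - [0,0,0]
    - [0,0,0]
    - [0,0,0]
    - [0,0,0]
    - [0,0,0]
  grip: [1,1,1,1,1,1,0.3,0.1,0.1,0.1]

```text
time_s: 2.8
eef_pos: [0.6051, -0.0264, 0.0608]
eef_rot: [0.001, 0.76, 0.65, 0.001]
wrist_force: [-1.8, 0.2, 5.1]
opening: 0.527
grasp_force: 60.3
```

Request:
play_rows:
  xyz:
    - [0,0,-10]
    - [0,0,-30]
    - [0,0,-60]
    - [0,0,-90]
    - [0,0,-110]
    - [0,0,-110]
    - [0,0,-110]
    - [0,0,-110]
    - [0,0,-110]
    - [0,0,-110]
  rot:
    - [0,0,0]
    - [0,0,0]
    - [0,0,0]
    - [0,0,0]
    - [0,0,0]
    - [0,0,0]
    - [0,0,0]
    - [0,0,0]
    - [0,0,0]
    - [0,0,0]
  grip: [0.1,0.1,0.1,0.1,0.1,0.1,0.1,0.1,0.1,0.1]

```text
time_s: 4.05
eef_pos: [0.6039, -0.0261, 0.1684]
eef_rot: [-0.0, 0.76, 0.649, -0.0]
wrist_force: [-0.3, -1.1, -0.3]
opening: 0.528
grasp_force: 61.1
```

```bash
python3 - <<'E'
from h import *
snap('scene','s2');snap('top','t2')
go(.446,.305,.17,-.157);
E
python3 -c "
import cv2;import numpy as np
cv2.imwrite('pics/s2c.png',np.vstack([cv2.resize(cv2.imread('pics/s2.png')[140:260,240:400],(400,300),interpolation=2),cv2.resize(cv2.imread('pics/t2.png')[140:260,280:440],(400,300),interpolation=2)]))"
```

```text
shift [ 302.3 -207.9   -1.2] rot [-0. -0. -0.]
```

View pics/s2c.png

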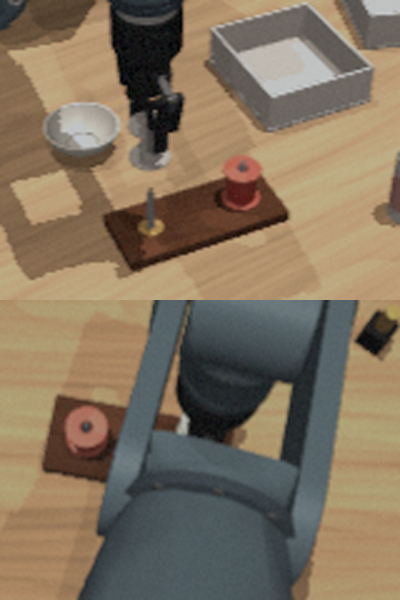

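The empty spool hangs in the gripper clear of the bare spindle, and the coral spool is undisturbed. Next I carry it to the bin.

Request:
play_rows:
  xyz:
    - [25,-17,0]
    - [70,-48,0]
    - [120,-83,0]
    - [170,-117,0]
    - [220,-151,0]
    - [265,-182,0]
    - [302,-208,0]
    - [302,-208,0]
    - [302,-208,30]
    - [302,-208,60]
  rot:
    - [0,0,0]
    - [0,0,0]
    - [0,0,0]
    - [0,0,0]
    - [0,0,0]
    - [0,0,0]
    - [0,0,0]
    - [0,0,0]
    - [0,0,0]
    - [0,0,0]
  grip: [0.1,0.1,0.1,0.1,0.1,0.1,0.1,0.1,0.1,0.1]

```text
time_s: 5.4
eef_pos: [0.4469, 0.3041, 0.1088]
eef_rot: [0.0, 0.76, 0.649, 0.001]
wrist_force: [0.8, 0.9, -0.2]
opening: 0.527
grasp_force: 61.2
```

Request:
play_rows:
  xyz:
    - [0,0,20]
    - [0,0,35]
    - [0,0,42]
    - [0,0,42]
    - [0,0,42]
    - [0,0,42]
    - [0,0,42]
    - [0,0,42]
    - [0,0,42]
    - [0,0,42]
  rot:
    - [0,0,0]
    - [0,0,0]
    - [0,0,0]
    - [0,0,0]
    - [0,0,0]
    - [0,0,0]
    - [0,0,0]
    - [0,0,0]
    - [0,0,0]
    - [0,0,0]
  grip: [0.1,0.1,0.1,0.1,0.1,0.1,0.4,0.7,0.8,0.8]

```text
time_s: 6.65
eef_pos: [0.4459, 0.3047, 0.067]
eef_rot: [0.0, 0.76, 0.649, 0.0]
wrist_force: [-0.6, -0.5, -0.3]
opening: 0.798
grasp_force: 0.0
```

Request:
play_rows:
  xyz:
    - [0,0,0]
    - [0,0,-15]
    - [0,0,-50]
    - [0,0,-90]
    - [0,0,-110]
    - [0,0,-110]
    - [0,0,-110]
    - [0,0,-110]
    - [0,0,-110]
    - [0,0,-110]
  rot:
    - [0,0,0]
    - [0,0,0]
    - [0,0,0]
    - [0,0,0]
    - [0,0,0]
    - [0,0,0]
    - [0,0,0]
    - [0,0,0]
    - [0,0,0]
    - [0,0,0]
  grip: [0.8,0.8,0.8,0.8,0.8,0.8,0.8,0.8,1,1]

```text
time_s: 7.9
eef_pos: [0.4457, 0.3046, 0.1764]
eef_rot: [-0.0, 0.76, 0.649, -0.0]
wrist_force: [-0.3, -0.8, 0.3]
opening: 1.0
grasp_force: 0.0
```

Run:
```python
from h import *
c=snap('scene','s3');t=snap('wrist','w3');t=dict(np.load('pics/w3.npz'))
a=cv2.imread('pics/s3.png')[130:270,260:420]
cv2.imwrite('pics/s3c.png',np.hstack([cv2.resize(a,(343,300)),cv2.resize(cv2.imread('pics/w3.png'),(450,300))]))
go(.4185,-.3047,.17,0)
```

```text
shift [-606.1   68.2    6.8] rot [-0.     0.    -0.157]
```

View pics/s3c.png

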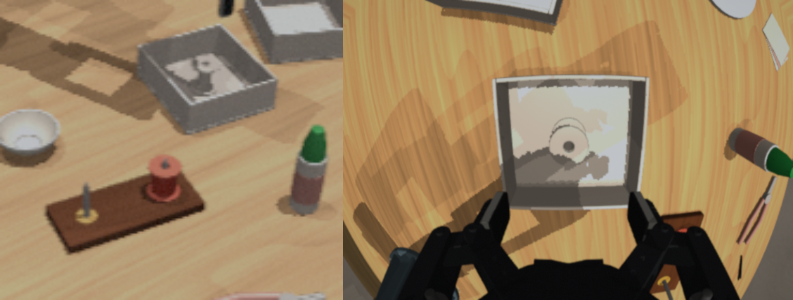

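The empty spool stands inside the bin, at about (567,143) in the wrist half of the picture. I now move to the large teal spool.

Request:
play_rows:
  xyz:
    - [-30,3,0]
    - [-85,10,0]
    - [-145,16,0]
    - [-205,23,2]
    - [-265,30,3]
    - [-325,37,4]
    - [-385,44,5]
    - [-445,51,6]
    - [-505,57,6]
    - [-560,63,7]
  rot:
    - [0,0,-0.016]
    - [0,0,-0.03]
    - [0,0,-0.05]
    - [0,0,-0.06]
    - [0,0,-0.08]
    - [0,0,-0.09]
    - [0,0,-0.11]
    - [0,0,-0.13]
    - [0,0,-0.14]
    - [0,0,-0.157]
  grip: [1,1,1,1,1,1,1,1,1,1]

```text
time_s: 9.25
eef_pos: [0.4203, -0.2607, 0.1703]
eef_rot: [0.001, 0.707, 0.707, 0.0]
wrist_force: [0.2, 0.2, 1.4]
opening: 0.999
grasp_force: 0.0
```

Run:
```python
from h import *
for i in range(3): c=snap('wrist','w4')
t=snap('top','t4');o=readout.get_obs();print(o['eef_pos'])
go(.4185,-.3047,.03,0)
a=cv2.resize(cv2.imread('pics/t4.png')[170:230,290:390],(500,300),interpolation=2)
cv2.imwrite('pics/s4c.png',np.vstack([a,cv2.resize(cv2.imread('pics/w4.png')[20:212,160:480],(500,300))]))
```

```text
[ 0.42016592 -0.25892264  0.16968762]
shift [-45.9  -1.5 139.6] rot [-0.    -0.001 -0.003]
```

View pics/s4c.png

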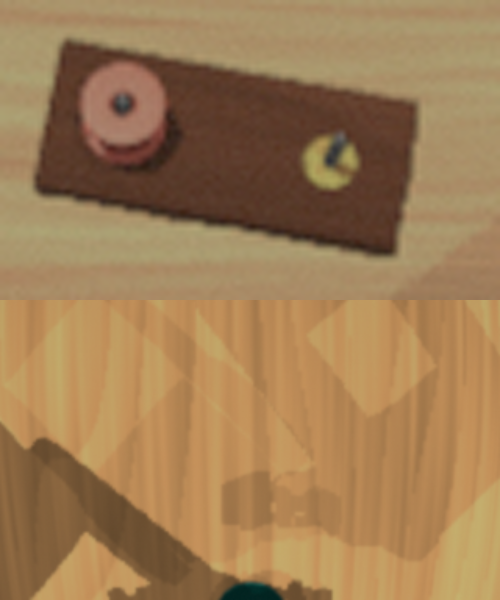

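The bare spindle's tip is at top-image px (358.2,196.6) and its foot at (356.2,202.4). The teal spool shows only partly at the bottom of the wrist crop.

Run:
```python
from h import *
t=dict(np.load('pics/t4.npz'))
K=t['camera_matrix'];E=t['extrinsics']
def tz(u,v,z):
    d=E[:3,:3]@np.array([(u-K[0,2])/K[0,0],(v-K[1,2])/K[1,1],1]);return E[:3,3]+d*(z-E[2,3])/d[2]
print('tip',tz(358.2,196.6,.077),'foot',tz(356.2,202.4,.016))
c=dict(np.load('pics/w4.npz'))
h=cv2.cvtColor(c['color'],cv2.COLOR_RGB2HSV);m=(h[...,0]>75)&(h[...,0]<100)&(h[...,1]>100)&(h[...,2]>90)
n,l,s,ce=cv2.connectedComponentsWithStats(m.astype(np.uint8))
for i in range(1,n):
    if s[i,4]>80: print(s[i],ce[i],wray(c,*ce[i],.05))
```

```text
tip [ 0.60487211 -0.02504998  0.077     ] foot [ 0.60251369 -0.02516133  0.016     ]
[ 295  220   51   45 1567] [320.06445437 241.52329292] [ 0.4203225  -0.30533613  0.05      ]
[308 296  33  25 610] [323.82622951 307.77868852] [ 0.42364109 -0.38063882  0.05      ]
```

Request:
play_rows:
  xyz:
    - [-20,0,0]
    - [-46,-0.5,0]
    - [-46,-0.5,20]
    - [-46,-0.5,60]
    - [-46,-0.5,95]
    - [-46,-0.5,125]
    - [-46,-0.5,139]
    - [-46,-0.5,139]
    - [-46,-0.5,139]
    - [-46,-0.5,139]
  rot:
    - [0,0,0]
    - [0,0,0]
    - [0,0,0]
    - [0,0,0]
    - [0,0,0]
    - [0,0,0]
    - [0,0,0]
    - [0,0,0]
    - [0,0,0]
    - [0,0,0]
  grip: [1,1,1,1,1,1,1,1,0.5,0.1]

```text
time_s: 10.7
eef_pos: [0.4208, -0.3051, 0.0322]
eef_rot: [0.001, 0.707, 0.707, -0.0]
wrist_force: [0.3, -1.1, -0.5]
opening: 0.606
grasp_force: 0.0
```

Request:
play_rows:
  xyz:
    - [0,0,0]
    - [0,0,0]
    - [0,0,0]
    - [0,0,0]
    - [0,0,-20]
    - [0,0,-60]
    - [0,0,-100]
    - [0,0,-125]
    - [0,0,-125]
    - [0,0,-125]
  rot:
    - [0,0,0]
    - [0,0,0]
    - [0,0,0]
    - [0,0,0]
    - [0,0,0]
    - [0,0,0]
    - [0,0,0]
    - [0,0,0]
    - [0,0,0]
    - [0,0,0]
  grip: [0.1,0.1,0.1,0.1,0.1,0.1,0.1,0.1,0.1,0.1]

```text
time_s: 11.95
eef_pos: [0.4197, -0.3038, 0.1552]
eef_rot: [-0.0, 0.707, 0.707, 0.0]
wrist_force: [-0.3, 0.3, -1.1]
opening: 0.554
grasp_force: 61.7
```

Run:
```python
from h import *
c=snap('wrist','w5');c=dict(np.load('pics/w5.npz'));print(readout.get_obs()['eef_pos'])
h=cv2.cvtColor(c['color'],cv2.COLOR_RGB2HSV);m=(h[...,0]>75)&(h[...,0]<100)&(h[...,1]>100)&(h[...,2]>60)
n,l,s,ce=cv2.connectedComponentsWithStats(m.astype(np.uint8))
for i in range(1,n):
    if s[i,4]>80: print(s[i],ce[i],wray(c,*ce[i],c['pos'][2]+.02)-c['pos'])
cv2.imwrite('pics/w5c.png',cv2.resize(cv2.imread('pics/w5.png')[200:400,200:440],None,fx=2.5,fy=2.5))
go(.6035,-.025,.17,-.157)
```

```text
[ 0.41949892 -0.30358678  0.15475545]
[297 214  61  21 206] [326.30582524 218.8592233 ] [0.00240445 0.03914446 0.02      ]
[ 268  251  106   89 6600] [321.37121212 295.67878788] [0.00064293 0.00452263 0.02      ]
shift [278.6 184.  -15.1] rot [-0.001 -0.001  0.157]
```

View pics/w5c.png

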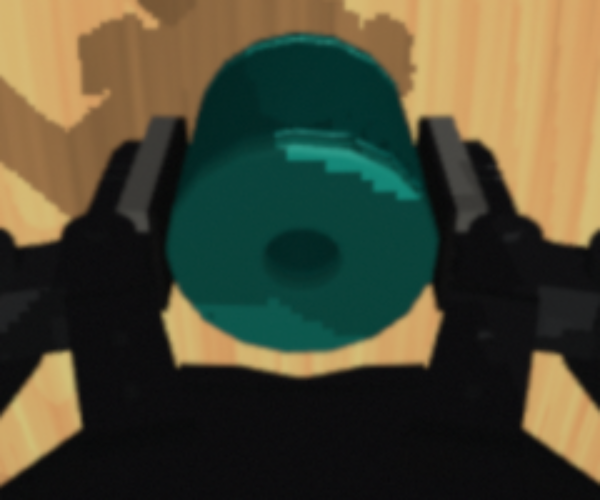

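The teal spool is held upright with its bore at crop (302,256), i.e. wrist px (320.8,302.4). I take the spool's offset in the hand from that.

Run:
```python
from h import *
c=dict(np.load('pics/w5.npz'))
print(wray(c,320.8,302.4,c['pos'][2]+.0193)-c['pos'])
```

```text
[0.00040913 0.00038424 0.0193    ]
```

Request:
play_rows:
  xyz:
    - [20,13,-5]
    - [55,36,-10]
    - [95,63,-15]
    - [135,89,-15]
    - [175,116,-15]
    - [210,139,-15]
    - [240,158,-15]
    - [262,173,-15]
    - [275,182,-15]
    - [279,184,-15]
  rot:
    - [0,0,0.016]
    - [0,0,0.03]
    - [0,0,0.05]
    - [0,0,0.07]
    - [0,0,0.09]
    - [0,0,0.11]
    - [0,0,0.13]
    - [0,0,0.14]
    - [0,0,0.15]
    - [0,0,0.157]
  grip: [0.1,0.1,0.1,0.1,0.1,0.1,0.1,0.1,0.1,0.1]

```text
time_s: 13.25
eef_pos: [0.6039, -0.0248, 0.1698]
eef_rot: [-0.001, 0.76, 0.65, -0.001]
wrist_force: [-0.8, 0.8, -0.3]
opening: 0.551
grasp_force: 61.7
```

Run:
```python
from h import *
for i in range(4): c=snap('scene','s6')
print(readout.get_obs()['eef_pos'])
go(.6035,-.025,.112,-.157)
```

```text
[ 0.60367394 -0.02603426  0.17071196]
shift [ 1.  -0.3 58.7] rot [-0.001  0.    -0.001]
```

Request:
play_rows:
  xyz:
    - [1,0,10]
    - [1,0,25]
    - [1,0,40]
    - [1,0,50]
    - [1,0,55]
    - [1,0,59]
    - [1,0,63]
    - [1,0,67]
    - [1,0,70]
    - [1,0,70]
  rot:
    - [0,0,0]
    - [0,0,0]
    - [0,0,0]
    - [0,0,0]
    - [0,0,0]
    - [0,0,0]
    - [0,0,0]
    - [0,0,0]
    - [0,0,0]
    - [0,0,0]
  grip: [0.1,0.1,0.1,0.1,0.1,0.1,0.1,0.1,0.1,0.1]

```text
time_s: 14.7
eef_pos: [0.6041, -0.0243, 0.1007]
eef_rot: [-0.0, 0.76, 0.649, -0.0]
wrist_force: [0.4, 0.0, -1.5]
opening: 0.552
grasp_force: 61.7
```

There is no contact force with the lower face about 8 mm below the tip, so the spindle is in the bore.

Request:
play_rows:
  xyz:
    - [0,0,5]
    - [0,0,10]
    - [0,0,15]
    - [0,0,20]
    - [0,0,25]
    - [0,0,30]
    - [0,0,35]
    - [0,0,40]
    - [0,0,44]
    - [0,0,46]
  rot:
    - [0,0,0]
    - [0,0,0]
    - [0,0,0]
    - [0,0,0]
    - [0,0,0]
    - [0,0,0]
    - [0,0,0]
    - [0,0,0]
    - [0,0,0]
    - [0,0,0]
  grip: [0.1,0.1,0.1,0.1,0.1,0.1,0.1,0.1,0.1,0.1]

```text
time_s: 15.95
eef_pos: [0.6041, -0.0243, 0.0546]
eef_rot: [-0.0, 0.76, 0.65, -0.0]
wrist_force: [0.9, 0.2, -0.5]
opening: 0.555
grasp_force: 61.7
```

Request:
play_rows:
  xyz:
    - [0,0,2]
    - [0,0,4]
    - [0,0,5]
    - [0,0,6]
    - [0,0,6.5]
    - [0,0,7]
    - [0,0,7.5]
    - [0,0,7.5]
    - [0,0,7.5]
    - [0,0,7.5]
  rot:
    - [0,0,0]
    - [0,0,0]
    - [0,0,0]
    - [0,0,0]
    - [0,0,0]
    - [0,0,0]
    - [0,0,0]
    - [0,0,0]
    - [0,0,0]
    - [0,0,0]
  grip: [0.1,0.1,0.1,0.1,0.1,0.1,0.1,0.1,0.1,0.1]

```text
time_s: 17.2
eef_pos: [0.6043, -0.0243, 0.0487]
eef_rot: [0.0, 0.76, 0.65, -0.0]
wrist_force: [-5.2, 0.1, 9.9]
opening: 0.55
grasp_force: 62.7
```

Run:
```python
from h import *
c=snap('scene','s7');o=readout.get_obs();print(o['eef_pos'],o['wrist_force'])
cv2.imwrite('pics/s7c.png',cv2.resize(cv2.imread('pics/s7.png')[185:255,270:370],(800,560),interpolation=2))
```

```text
[ 0.60435276 -0.0242957   0.04867336] [-5.46365792  1.04553106  8.90532744]
```

View pics/s7c.png

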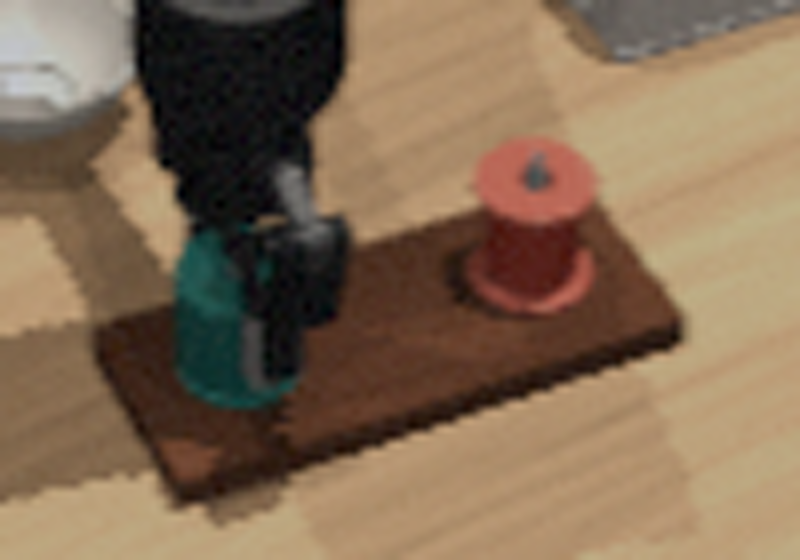

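The spool is around the spindle and almost down, but the sideways force suggests it is rubbing in +x. I ease it 1.5 mm back and press a little further.

Request:
play_rows:
  xyz:
    - [0,-0.5,0]
    - [0,-1,0]
    - [0,-1.5,0]
    - [0,-1.5,0]
    - [0,-1.5,0.5]
    - [0,-1.5,1]
    - [0,-1.5,1.5]
    - [0,-1.5,2]
    - [0,-1.5,2]
    - [0,-1.5,2]
  rot:
    - [0,0,0]
    - [0,0,0]
    - [0,0,0]
    - [0,0,0]
    - [0,0,0]
    - [0,0,0]
    - [0,0,0]
    - [0,0,0]
    - [0,0,0]
    - [0,0,0]
  grip: [0.1,0.1,0.1,0.1,0.1,0.1,0.1,0.1,0.1,0.1]

```text
time_s: 18.5
eef_pos: [0.6043, -0.0243, 0.0486]
eef_rot: [0.001, 0.76, 0.65, 0.001]
wrist_force: [-5.7, 1.7, 21.2]
opening: 0.553
grasp_force: 63.7
```

The height did not change with the force doubled, so the spool is seated on the base. I release it and rise.

Request:
play_rows:
  xyz:
    - [0,0,-1]
    - [0,0,-2]
    - [0,0,-2]
    - [0,0,-2]
    - [0,0,-2]
    - [0,0,-2]
    - [0,0,-2]
    - [0,0,-2]
    - [0,0,-2]
    - [0,0,-2]
  rot:
    - [0,0,0]
    - [0,0,0]
    - [0,0,0]
    - [0,0,0]
    - [0,0,0]
    - [0,0,0]
    - [0,0,0]
    - [0,0,0]
    - [0,0,0]
    - [0,0,0]
  grip: [0.1,0.1,0.3,0.6,0.8,0.9,0.9,0.9,0.9,0.9]

```text
time_s: 19.75
eef_pos: [0.6028, -0.0241, 0.0475]
eef_rot: [0.0, 0.76, 0.649, 0.0]
wrist_force: [0.5, 0.0, -0.4]
opening: 0.896
grasp_force: 0.0
```

Request:
play_rows:
  xyz:
    - [0,0,-5]
    - [0,0,-20]
    - [0,0,-45]
    - [0,0,-80]
    - [0,0,-120]
    - [0,0,-140]
    - [-40,0,-140]
    - [-90,0,-140]
    - [-140,0,-140]
    - [-160,0,-140]
  rot:
    - [0,0,0]
    - [0,0,0]
    - [0,0,0]
    - [0,0,0]
    - [0,0,0]
    - [0,0,0]
    - [0,0,0]
    - [0,0,0]
    - [0,0,0]
    - [0,0,0]
  grip: [0.9,0.9,0.9,0.9,0.9,0.9,0.9,0.9,0.9,0.9]

```text
time_s: 21.0
eef_pos: [0.577, -0.1845, 0.1874]
eef_rot: [-0.0, 0.761, 0.648, -0.0]
wrist_force: [-0.1, 0.1, -0.2]
opening: 0.9
grasp_force: 0.0
```

Run:
```python
from h import *
for i in range(4): c=snap('scene','s8')
t=snap('top','t8')
W=np.array([[world(c,u,v) for u in range(270,370)] for v in range(185,255)]).reshape(-1,3)
for n,x,y in(('full',.6025,-.0248),('coral',.621,.0938)):
    p=W[(np.hypot(W[:,0]-x,W[:,1]-y)<.03)&(W[:,2]>.055)&(W[:,2]<.075)];p=p[p[:,2]>np.percentile(p[:,2],50)];print(n,len(p),p.mean(0).round(4))
cv2.imwrite('pics/s8c.png',np.hstack([cv2.resize(cv2.imread('pics/s8.png')[130:255,270:400],(400,385),interpolation=2),cv2.resize(cv2.imread('pics/t8.png')[170:230,290:390],(400,240),interpolation=2).repeat(1,0)if 0 else cv2.resize(cv2.imread('pics/t8.png')[150:246,290:390],(400,385),interpolation=2)]))
```

```text
full 90 [ 0.6055 -0.0277  0.0678]
coral 70 [0.6253 0.0913 0.0685]
```

View pics/s8c.png

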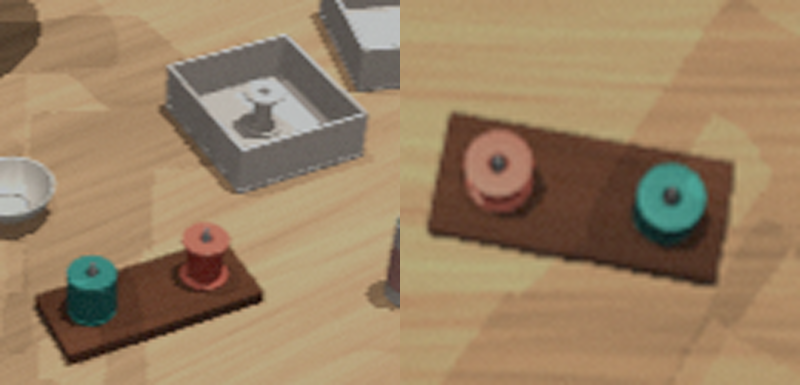

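The teal spool sits flat on the freed spindle, level with the coral one. The empty spool is in the bin and the robot is clear.

```bash
python3 -c "
from bench import ctrl
print(ctrl.hand_in())"
```

```text
the job is handed in; nothing more can be done
None
```

The job is handed in: the empty spool stands in the right-hand bin, the full teal spool sits flat on the freed spindle, and the coral spool is still on its own; the hand-in returned no verdict.

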